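# Hold a cover plate flush on the sloping checking stand

### The arm

A 6-joint arm with a two-finger parallel gripper is mounted at the origin on a cart in front of the work surface, level with it; the furniture and walls round the work are solid. World frame = base frame: x ahead of the robot, y to its left, z up, the work surface at z = 0. Lengths are in mm, angles in rad, forces in N, time in s.
With the tool pointing down it reaches from about 325 to 875 mm from the base axis. Payload 4.4 kg.
Tool frame: the origin (TCP) lies on the centre line of the jaws, within the pads' length; the fingertips stand ahead of it and the grasp point (between the pads) lies 6 mm ahead of it (ctrl.tcp_to_tips is the z of the fingertips in the tool frame, in mm); z points along the fingers, y is the direction in which the jaws open and shut (so a half turn about z gives the same grasp; the last joint's range is limited). The gripper opens to 85 mm and grips with 20 to 120 N. Pads are 22 mm wide; open, the fingers measure 114 mm over their backs; the gripper's body (76 mm by 85 mm) begins 54 mm behind the grasp point. The pads swing forward as they close: fully open they stand 13 mm farther back than shut.
Start: joints at [0.995, 0.207, 1.542, -0, 1.393, -0.15], TCP at [237.513, 523.655, 256.282] pointing down, gripper open.
Joint ranges: [-2.73, 2.73], [-0.86, 2.22], [0.23, 2.46], [-1.11, 4.25], [0.08, 2.63], [-2.82, 2.82]. Speed limits (rad/s): [2.79, 2.79, 3.14, 3.14, 3.14, 3.14].

### API

Orientations are given as a 3x3 rotation matrix whose columns are the frame's x, y, z axes.
In Python, from plant import ctrl, sensors, optics gives the robot as it stands. Calls block until the motion is done:
- ctrl.move_ptp(position, orientation): joint-space move of the TCP to a pose.
- ctrl.move_l(position, rot=None, vel=150, threshold=None): straight line of the TCP; rot=None keeps the orientation; vel is the mean speed in mm/s. With threshold (N) it stops when the force on the tool has changed by that much, and returns True; else False.
- ctrl.set_joints(angles): joint-space move.
- ctrl.gripper_to(opening, force=None): finger opening in mm; force is the grip in N (None keeps the last); returns when the fingers have stopped.
- ctrl.hold(seconds).
- ctrl.solve_ik(position, orientation): joint angles nearest the present ones, or None.
- sensors.read_state(): the state.
- optics.grab_frame(name): name is "scene" or "top" or "wrist"; returns (picture, depth): 384x512x3 uint8, red, green, blue; 384x512 float32, mm along the optical axis (not along the pixel's ray), 0 where there is no reading.
- optics.camera_params(name): a dict with "mtx" (3x3 intrinsics, pixels), "R" (3x3) and "t" (3): a world point X has camera coordinates R X + t; the wrist camera has in their place "T_tool_cam" (4x4, takes a point from camera to tool coordinates, whose origin is the TCP and whose axes are the flange's). Camera axes: x right, y down, z forward; pixel columns grow to the right and rows downward; lengths in mm; the calibration is good to about 2 mm. A picture is of the moment at which its call begins: read the wrist's pose just before it. camera_params takes no time and is no camera call.
A pose or a line that the arm cannot do raises ctrl.MotionError and nothing moves.
- ctrl.finish_job(): hands the job in, once; it reports no verdict.
The state is a dict: "t": time; "q": joint angles; "qvel": joint speeds; "tau": joint torques, N m; "eef_pos": TCP position; "eef_rot": TCP orientation; "force": force on the tool from outside, world axes, zero at the start; "wrist_torque": the same for the moment, N m; "grip_width": finger opening in mm.
Only numpy, scipy, OpenCV 4.12 (cv2) and the standard library are available. Lean on these libraries where they do the work, as an engineer would, in place of code of your own. Each camera call takes 0.05 s, during which the arm holds its last target.

### The job

Zero the checking gauge by pressing the spring plunger on the small grey box down to its stop and letting it come back up, before you move the plate. Then pick up the aluminium cover plate by its rib, tilt it to match the sloping table of the checking stand, and press its underside gently flush on that table so that the springs under it give a little, centred in the scribed rectangle with its long side level. Finish while still holding it there, gripped and lightly pressed, and leave the other things on the bench alone.

Things in the scene. Friction and masses are not known exactly. Their poses are not given: they have to be found in the camera images.
- plunger (a joint): spring plunger of the zero box: 0 = up, grows as it is pressed straight down, stop at 0.012 m; the spring pushes back with about 2.5 N at the start of the travel and 7 N at the stop, and returns it when released
- plunger_top (a point): centre of the top of the plunger's black mushroom head (30 mm diameter, about 75 mm above the bench when up). It stands upright in the middle of a fixed grey box 85 x 75 x 39 mm (base at bench level) with a steel collar 50 mm high round the stem
- plate_mid (a point): middle of the loose aluminium cover plate, 22 mm above its underside, in the centre of its outline. Plate 64 mm (x) by 90 mm (y), 6 mm thick, with an upright gripping rib in the middle of its upper side, 44 mm long (along x), 14 mm thick (along y), its top 44 mm above the underside; z points from the underside up through the rib. Alike either way round (half turn about z). It weighs about 0.15 kg and starts flat on the bench, rib up
- face (a point): centre of the flat upper face of the checking stand's sloping aluminium table (120 mm along x by 104 mm along y, 8 mm thick), which floats on springs over a tilted carrier, on a fixed grey base 150 x 140 mm. z is the face's normal, x runs up the slope (away from the robot), y is level along the face. A scribed rectangle 66 mm (x) by 92 mm (y) with a dot marks its middle. The centre is 65 to 82 mm above the bench; no edge or ledge stands above the face
- table (a joint): how far the table is pressed in against its springs, straight along its normal: 0 = out, stop at 0.008 m; the table moves without tilting and the springs push back with about 2.5 N at first, 6 N at 0.003 and 12 N at the stop
- clamp_knob (a point): left end of the black clamping knobs at the sides of the tilted carrier; does not move unless the slope is changed
- slope (a joint): slope of the checking stand's table from level, rad; different each time (0.28 to 0.6), clamped stiff: do not turn it
- coupling: bystander: grey pipe coupling lying on the bench, 37 x 54 x 36 mm, origin at its underside
- tape_roll: bystander: small white roll of tape lying flat, 51 mm diameter, 14 mm high, origin at its underside
- pipe_cap: bystander: cream pipe cap, 46 mm diameter, 33 mm high, origin at its underside
- tee: bystander: white pipe tee lying on the bench, 62 x 82 x 41 mm, origin at its underside

How it is judged (in metres and radians):
On the way, in this order (a step that is already met when the one before it is completed fails the run):
1. the plunger is pressed down to its stop, the plate not yet moved (value of joint plunger above 0.0105 m and distance of plate_mid from where it was at the start of the episode below 0.015 m), for 0.05 s.
2. the plunger has come back up (value of joint plunger below 0.003 m), for 0.05 s.
3. the plate is picked up (height (world z) of plate_mid above 0.05 m and contact force between the fingers and cover_plate above 1 N), for 0.1 s.
At the end, for the whole second after the job is handed in: The plate, still gripped, lies flush on the sloping face (0.05 rad, 2 mm), centred in the rectangle within 12 mm each way and square within 0.14 rad, pressing the sprung table in over 1.5 mm (and over 2 N), at rest; the plunger is up (angle between the z axis of plate_mid and the z axis of face, either way round below 0.05 rad and z of plate_mid in the frame of face between 0.018 and 0.024 m and x of plate_mid in the frame of face between -0.012 and 0.012 m and y of plate_mid in the frame of face between -0.012 and 0.012 m and angle between the y axis of plate_mid and the y axis of face, either way round below 0.14 rad and value of joint table above 0.0015 m and contact force between cover_plate and stand above 2 N and contact force between the fingers and cover_plate above 2 N and linear speed of cover_plate below 0.01 m/s and value of joint plunger below 0.003 m); the arm keeps its last pose, push and grip.
It fails at once if the plate is rammed onto the stand (over 50 N) (contact force between cover_plate and stand above 50 N).
It fails at once if the slope of the stand is changed (distance of clamp_knob from where it was at the start of the episode above 0.006 m).
It fails at once if a bystander is pushed away (distance of any of coupling, tape_roll, pipe_cap, tee from where it was at the start of the episode above 0.03 m).
It also fails if it takes over 48 s, if anything falls off the work surface, if the arm or the gripper's body presses on something with over 40 N, if the wrist force passes 120 N, or if a joint passes its speed limit or range.

## Working session

There is one attempt and no reset: what is moved stays moved. The work goes in short steps, each a Python script; the robot and the scene stay as the last script left them, time stands still between calls to the robot, and variables do not carry over. Pictures are saved under pics/ and viewed, and the job is handed in when it is done.

```bash
ls; mkdir -p pics
python3 - <<'E'
from plant import ctrl,sensors,optics
import cv2,numpy as np
for n in ["scene","top","wrist"]:
    im,d=optics.grab_frame(n); cv2.imwrite(f"pics/{n}0.png",im[:,:,::-1]); np.savez(f"pics/{n}0.npz",im=im,d=d)
    p=optics.camera_params(n); print(n,{k:np.round(v,3).tolist() for k,v in p.items()})
s=sensors.read_state(); print(s['t'],s['eef_pos'],s['force'],s['grip_width'],ctrl.tcp_to_tips)
E
```

```text
pics
scene {'mtx': [[351.263, 0.0, 250.387], [0.0, 351.263, 191.313], [0.0, 0.0, 1.0]], 'R': [[0.908, -0.417, 0.019], [-0.288, -0.658, -0.696], [0.303, 0.627, -0.718]], 't': [-447.914, 198.08, 752.859]}
top {'mtx': [[483.111, 0.0, 256.366], [0.0, 483.111, 184.357], [0.0, 0.0, 1.0]], 'R': [[0.102, -0.995, 0.002], [-0.973, -0.1, -0.209], [0.208, 0.019, -0.978]], 't': [-41.217, 514.589, 1181.853]}
wrist {'mtx': [[286.632, 0.0, 254.815], [0.0, 286.632, 192.826], [0.0, 0.0, 1.0]], 'T_tool_cam': [[0.0, -0.95, -0.311, 80.815], [1.0, 0.001, -0.001, -0.973], [0.001, -0.311, 0.95, -118.147], [0.0, 0.0, 0.0, 1.0]]}
0.15 [237.2334857  523.18346102 255.36953013] [ 0.29029737 -0.52979115 -0.53022833] 85.55176138510647 25.0
```

View pics/top0.png

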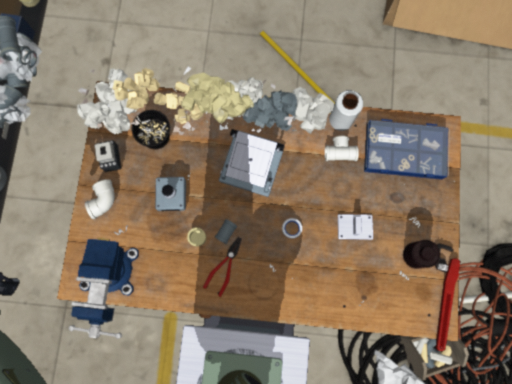

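View pics/scene0.png

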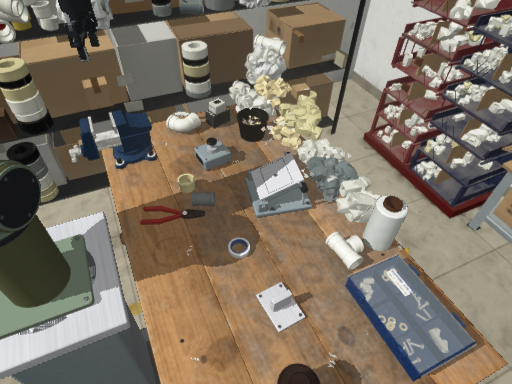

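Top view: plunger box at about (171,192), stand at (252,162), white plate with rib at (355,227). Tape roll (292,228), coupling (226,230), pipe cap (196,237) and tee (342,150) are the bystanders. Next I'll zoom in and use depth.

```bash
cat > h.py <<'E'
import numpy as np,cv2
from plant import ctrl,sensors,optics
def cloud(d,n,T=None):
    p=optics.camera_params(n);K=p['mtx'];v,u=np.mgrid[:d.shape[0],:d.shape[1]]
    P=np.stack([(u-K[0,2])/K[0,0]*d,(v-K[1,2])/K[1,1]*d,d],-1)
    if T is None: W=(P-p['t'])@p['R']
    else:
        W=P@T[:3,:3].T+T[:3,3]
    W[d<=0]=np.nan
    return W
E
python3 - <<'E'
from h import *
for n,rois in [("top",[(145,170,55,45),(210,115,85,90),(325,200,60,50)]),("scene",[(185,130,60,45),(235,145,90,80),(245,270,70,70)])]:
    f=np.load(f"pics/{n}0.npz");im,d=f['im'],f['d'];W=cloud(d,n)
    t=[]
    for (x,y,w,h) in rois:
        t.append(cv2.resize(im[y:y+h,x:x+w,::-1],(266,266),interpolation=cv2.INTER_NEAREST))
    cv2.imwrite(f"pics/z_{n}.png",np.hstack(t))
    # table check
    if n=="top":
        for q in [(320,260),(150,150),(200,290),(300,200)]: print(q,np.round(W[q[1],q[0]],1))
    for (x,y,w,h) in rois:
        R=W[y:y+h,x:x+w].reshape(-1,3); print(n,np.nanpercentile(R[:,2],[1,50,90,99,100]).round(1))
        m=R[:,2]>{0:66}.get(rois.index((x,y,w,h)),30); 
        print(m.sum(),np.nanmean(R[m],0).round(1), np.nanmin(R[m],0).round(1),np.nanmax(R[m],0).round(1))
E
```

```text
(320, 260) [ 345.1 -171.1    4. ]
(150, 150) [ 5.931e+02  3.095e+02 -3.000e-01]
(200, 290) [238.5 127.9  -2.1]
(300, 200) [ 497.8 -107.3   -3. ]
top [-4.9  3.2 42.2 76.1 80.9]
107 [474.5 231.8  74.3] [461.  218.   68.3] [488.5 246.7  80.9]
top [ -4.8   4.8  84.9 174.  188.1]
2753 [600.9  29.1  75.8] [504.8 -71.8  30.3] [714.5 130.6 188.1]
top [-5.4  1.6  8.2 44.9 52. ]
102 [ 439.5 -254.5   43.2] [ 419.  -264.9   33.7] [ 460.3 -246.6   52. ]
scene [-1.8  2.1 40.4 74.8 79.1]
65 [475.8 229.2  73.9] [463.  217.4  66.4] [490.2 243.5  79.1]
scene [ -1.3  13.   80.2  97.  101.1]
2597 [614.8  29.4  69.4] [505.6 -48.3  30.1] [753.6 163.4 101.1]
scene [-1.7  1.6  8.1 45.6 47.3]
204 [ 440.4 -257.4   42.5] [ 420.1 -264.    30.3] [ 464.1 -247.4   47.3]
```

Run:
```python
import cv2,numpy as np
cv2.imwrite("pics/zz.png",np.vstack([cv2.imread("pics/z_top.png"),cv2.imread("pics/z_scene.png")]))
```

```text
(no output)
```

View pics/zz.png

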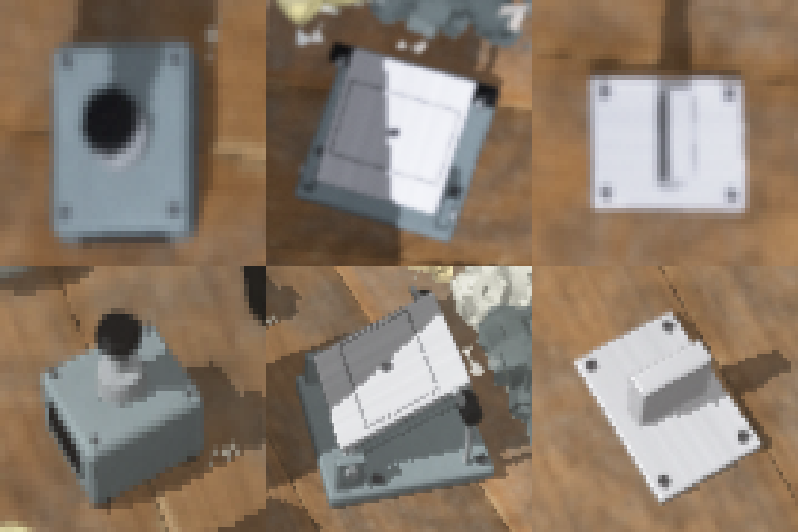

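```bash
cat >> h.py <<'E'
D=np.array([[1,0,0],[0,-1,0],[0,0,-1.]])
def wgrab(tag):
    s=sensors.read_state(); T=np.eye(4);T[:3,:3]=s['eef_rot'];T[:3,3]=s['eef_pos']
    im,d=optics.grab_frame("wrist"); T=T@optics.camera_params("wrist")['T_tool_cam']
    W=cloud(d,"wrist",T); cv2.imwrite(f"pics/{tag}.png",im[:,:,::-1]); np.savez(f"pics/{tag}.npz",im=im,d=d,W=W,T=T)
    return im,d,W,T
E
python3 - <<'E'
from h import *
s=sensors.read_state();print(np.round(s['eef_rot'],3))
print(ctrl.solve_ik([475,231,250],D))
ctrl.move_ptp([475,231,230],D); print(sensors.read_state()['t'])
im,d,W,T=wgrab("w_pl")
m=(W[...,2]>68)&(W[...,2]<85)&(abs(W[...,0]-475)<40)&(abs(W[...,1]-231)<40)
print(m.sum(),np.nanmedian(W[m],0),W[m].min(0),W[m].max(0)); print(sensors.read_state()['eef_pos'])
E
```

```text
[[-0.911  0.413 -0.001]
 [ 0.413  0.911 -0.002]
 [ 0.    -0.002 -1.   ]]
[ 2.88708718e-01  1.12592598e-01  1.66317653e+00 -4.44089210e-16
  1.36582353e+00  1.85950504e+00]
1.9
661 [476.25358156 232.57796125  74.46031576] [460.35034661 218.51884155  68.01846282] [489.36599942 247.67277905  77.20614662]
[474.79474123 231.52185594 230.04778425]
```

View pics/w_pl.png

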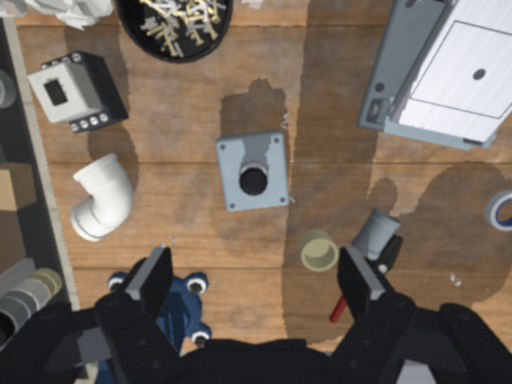

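The wrist view shows the plunger head centred at about (254,180), which puts it near (475,232,75) mm. All three cameras agree, so I'll press it.

Run:
```python
from h import *
ctrl.gripper_to(0)
ctrl.move_l([475,231.8,112],vel=150)
r=ctrl.move_l([475,231.8,82],vel=25,threshold=13)
s=sensors.read_state();print(r,s['t'],s['eef_pos'],s['force'])
ctrl.hold(0.3)
s=sensors.read_state();print(s['eef_pos'],s['force'])
wgrab("w_press")
ctrl.move_l([475,231.8,130],vel=100)
ctrl.gripper_to(60)
```

```text
True 4.5917 [475.18419984 231.90789074  87.70282663] [-2.16316456 -1.92617456  7.0121329 ]
[475.13329209 231.88642183  87.72452873] [-1.25484486  0.25861185  7.1689189 ]
```

View pics/w_press.png

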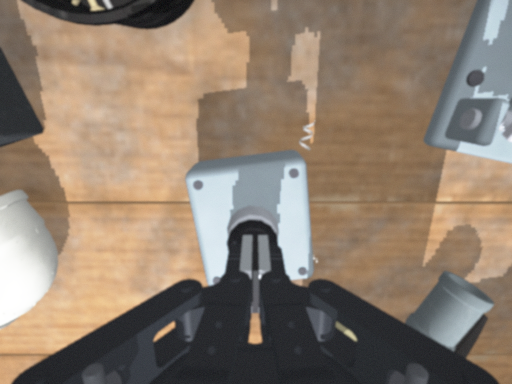

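The force stopped near 7 N, which is borderline proof of reaching the stop. A firmer second press will settle it.

Run:
```python
from h import *
ctrl.gripper_to(0)
ctrl.move_l([475,231.8,106],vel=100); ctrl.hold(.2)
print(sensors.read_state()['force'])
for z in (92,89,87,86.3,85.6,84.9):
    r=ctrl.move_l([475,231.8,z],vel=25,threshold=25); ctrl.hold(.1)
    s=sensors.read_state();print(z,r,s['eef_pos'].round(2),s['force'].round(2))
    if r or s['force'][2]>14: break
ctrl.hold(.15)
ctrl.move_l([475,231.8,140],vel=100); ctrl.hold(.1)
s=sensors.read_state();print(s['t'],s['force'])
ctrl.gripper_to(60)
R=D
for y in (-40,-257): print(ctrl.solve_ik([440,y,250],D))
```

```text
[-0.03406085  0.96341543 -0.63376084]
92 False [475.54 231.99  92.61] [-0.83 -0.27  5.96]
89 False [475.56 231.98  89.79] [-1.66 -0.32  6.61]
87 False [475.57 232.    87.91] [-1.75 -1.36  6.19]
86.3 False [475.6  232.01  87.45] [-1.   -0.53  8.63]
85.6 False [475.59 232.03  87.35] [-2.95 -0.62 12.38]
84.9 False [475.64 232.03  87.25] [-3.94 -1.26 15.9 ]
10.8417 [-0.00234056  0.07223139 -0.65292978]
[-2.87023917e-01 -7.93453160e-02  1.85820048e+00 -4.44089210e-16
  1.36273749e+00  1.28377241e+00]
[-6.98623251e-01  7.24257759e-02  1.70693795e+00 -4.44089210e-16
  1.36222893e+00  8.72173076e-01]
```

The stop is confirmed: position stalled at 87.3 while force climbed to 16 N, then the plunger was released. Next I'll look at the stand.

```bash
python3 - <<'E'
from h import *
ctrl.move_l([475,231.8,240],vel=250)
ctrl.move_ptp([600,25,270],D); ctrl.hold(.1)
wgrab("w_st")
ctrl.move_ptp([440,-256,230],D); ctrl.hold(.1)
wgrab("w_plate"); print(sensors.read_state()['t'])
E
python3 -c "
import cv2,numpy as np
cv2.imwrite('pics/w2.png',cv2.resize(np.vstack([cv2.imread('pics/w_st.png'),cv2.imread('pics/w_plate.png')]),None,fx=.78,fy=.78))"
```

```text
14.4833
```

View pics/w_st.png

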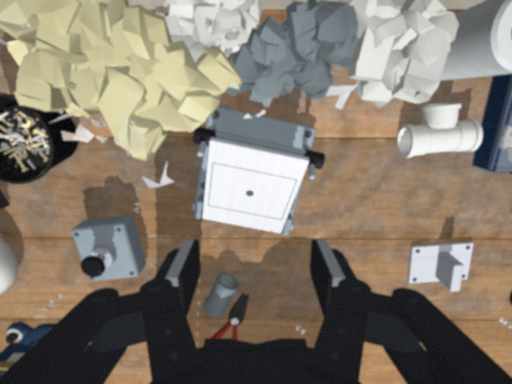

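View pics/w_plate.png

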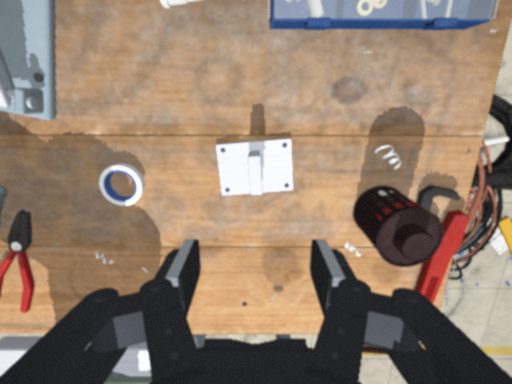

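w_st shows the face as a white quad with its dot at about (250,193). w_plate shows the plate centred at about (255,166). I'll fit both in 3D.

Run:
```python
from h import *
rng=np.random.default_rng(0)
def plane(P):
    c=P.mean(0);n=np.linalg.svd(P-c,full_matrices=False)[2][2];return c,n*np.sign(n[2])
for n,f,seed in [("wrist","w_st",None),("top","top0",None),("scene","scene0",None)]:
    z=np.load(f"pics/{f}.npz");im,d=z['im'],z['d'];W=z['W'] if n=="wrist" else cloud(d,n)
    c0=np.array([600,28,76.])
    P=W[np.nan_to_num(np.linalg.norm(W-c0,axis=2),nan=999)<35]; c,nn=plane(P)
    for _ in range(6):
        r=np.nan_to_num((W-c)@nn,nan=99); m=(abs(r)<4)&(np.nan_to_num(np.linalg.norm(W-c0,axis=2),nan=999)<90)
        # keep connected component + open to drop stray
        mm=cv2.morphologyEx(m.astype(np.uint8),cv2.MORPH_OPEN,np.ones((3,3)))
        k,l,st,ce=cv2.connectedComponentsWithStats(mm); i=1+np.argmax(st[1:,4]); m=l==i
        c,nn=plane(W[m])
    slope=np.arccos(nn[2]); y=np.cross(nn,[0,0,0]) 
    x=-np.array([nn[0],nn[1],0]); x=x/np.linalg.norm(x); y=np.cross([0,0,1],x); x=np.cross(y,nn)
    Q=W[m]-c; uv=np.c_[Q@x,Q@y].astype(np.float32)
    rect=cv2.minAreaRect(uv); cen=c+x*rect[0][0]+y*rect[0][1]
    print(n,m.sum(),"slope",slope.round(4),"yaw",np.arctan2(y[1],y[0])-np.pi/2,"x",x.round(3),"n",nn.round(3),"rms",np.std(Q@nn).round(2))
    print("  rect",rect,"cen",cen.round(1))
    # dot: ray from darkest central blob
    g=cv2.cvtColor(im,cv2.COLOR_RGB2GRAY).astype(float)
    near=m|(cv2.morphologyEx(m.astype(np.uint8),cv2.MORPH_CLOSE,np.ones((9,9)))>0)
    dd=np.linalg.norm(W-cen,axis=2); dot=near&(np.nan_to_num(dd,nan=99)<9)
    v,u=np.nonzero(dot); gg=g[v,u]; w=np.clip(np.median(gg)*0.75-gg,0,None)
    print("  dot px",(u*w).sum()/w.sum(),(v*w).sum()/w.sum(),"pt",((W[v,u]*w[:,None]).sum(0)/w.sum()).round(1), int((w>0).sum()))
# plate
for n,f in [("wrist","w_plate"),("top","top0"),("scene","scene0")]:
    z=np.load(f"pics/{f}.npz");im,d=z['im'],z['d'];W=z['W'] if n=="wrist" else cloud(d,n)
    c0=np.array([440,-257]); near=np.nan_to_num(np.linalg.norm(W[...,:2]-c0,axis=2),nan=999)<75
    hsv=cv2.cvtColor(im,cv2.COLOR_RGB2HSV); m=near&(hsv[...,1]<60)&(hsv[...,2]>110)&(W[...,2]<60)
    pl=m&(abs(W[...,2]-6)<7); rib=near&(W[...,2]>36)
    r=cv2.minAreaRect(W[pl][:,:2].astype(np.float32)); r2=cv2.minAreaRect(W[rib][:,:2].astype(np.float32))
    print(n,pl.sum(),r,W[pl][:,2].mean()); print("  rib",rib.sum(),r2,np.percentile(W[rib][:,2],[50,90]))
```

```text
wrist 7167 slope 0.4238 yaw -0.2054993432364578 x [ 0.892 -0.186  0.411] n [-0.403  0.084  0.912] rms 0.7
  rect ((-9.85531234741211, -0.6457405090332031), (104.02153778076172, 121.3067855834961), 89.92601776123047) cen [575.   32.8  74. ]
  dot px 249.33535762483132 192.84379217273954 pt [574.4  32.5  74. ] 30
top 1442 slope 0.4274 yaw -0.19384740812207113 x [ 0.893 -0.175  0.415] n [-0.407  0.08   0.91 ] rms 1.86
  rect ((-1.2005500793457031, 0.43013763427734375), (104.02967071533203, 119.52765655517578), 89.72998046875) cen [575.7  32.7  74.1]
  dot px 249.55709342560553 159.31026528258363 pt [575.1  35.   73.8] 9
scene 1407 slope 0.4259 yaw -0.19557067104751136 x [ 0.893 -0.177  0.413] n [-0.405  0.08   0.911] rms 1.18
  rect ((-1.2224540710449219, 5.708988189697266), (110.5253677368164, 119.83136749267578), 89.80036926269531) cen [577.4  34.9  74.6]
  dot px 274.79078694817656 174.29558541266795 pt [576.6  36.1  74.7] 5
wrist 3538 ((454.095947265625, -256.697509765625), (104.15702056884766, 98.33972930908203), 2.250734329223633) 5.994802195784614
  rib 35098 ((441.1712341308594, -254.46690368652344), (132.1146240234375, 43.424442291259766), 81.63481140136719) [279.10522103 293.23122731]
top 757 ((441.4192199707031, -256.4893798828125), (66.74396514892578, 95.38893127441406), 5.850944519042969) 6.1030249162381205
  rib 97 ((439.78631591796875, -255.91067504882812), (40.98061752319336, 14.748400688171387), 5.5155839920043945) [43.77504202 46.817183  ]
scene 1065 ((445.4803466796875, -253.29562377929688), (71.75225067138672, 94.14889526367188), 4.473607063293457) 6.870573520866662
  rib 178 ((442.2976989746094, -255.85409545898438), (44.30046081542969, 14.207969665527344), 6.134121894836426) [44.64432858 46.35718567]
```

Run:
```python
from h import *
z=np.load("pics/w_plate.npz");im,W=z['im'],z['W']
near=np.nan_to_num(np.linalg.norm(W[...,:2]-[440,-256],axis=2),nan=999)<75
hsv=cv2.cvtColor(im,cv2.COLOR_RGB2HSV); m=(near&(hsv[...,1]<50)&(hsv[...,2]>120)&(W[...,2]<60)).astype(np.uint8)
m=cv2.morphologyEx(m,cv2.MORPH_OPEN,np.ones((3,3)))
k,l,st,ce=cv2.connectedComponentsWithStats(m); i=1+np.argmax(st[1:,4]); m=l==i
pl=m&(abs(W[...,2]-6)<5); rib=m&(W[...,2]>40)
print(cv2.minAreaRect(W[pl][:,:2].astype(np.float32)),W[pl][:,2].mean())
print(cv2.minAreaRect(W[rib][:,:2].astype(np.float32)),rib.sum(),W[rib][:,2].mean())
```

```text
((437.74310302734375, -256.4515075683594), (69.61288452148438, 92.82632446289062), 5.181192874908447) 6.394733294749183
((440.5424499511719, -255.72604370117188), (43.919578552246094, 13.843466758728027), 4.787223815917969) 493 44.22649969862634
```

```bash
cat >> h.py <<'E'
def yaw(a): c,s=np.cos(a),np.sin(a); return np.array([[c,-s,0],[s,c,0],[0,0,1]])
fc=np.array([575.1,32.9,74.0]); sl=0.425; fy=-0.20
_x=np.array([np.cos(sl)*np.cos(fy),np.cos(sl)*np.sin(fy),np.sin(sl)]); _y=np.array([-np.sin(fy),np.cos(fy),0]); _n=np.cross(_x,_y)
F=np.c_[_x,_y,_n]; RT=np.c_[_x,-_y,-_n]
E
python3 - <<'E'
from h import *
for h in (36,60,100): print(ctrl.solve_ik(fc+F[:,2]*h,RT))
R=yaw(0.088)@D; p=np.array([440.2,-256.0])
ctrl.move_l([*p,85],rot=R,vel=200)
r=ctrl.move_l([*p,36],vel=70,threshold=10)
print(r,sensors.read_state()['eef_pos'],sensors.read_state()['force'])
if not r:
    ctrl.gripper_to(5,force=60)
    s=sensors.read_state();print(s['grip_width'],s['eef_pos'],s['force'],s['t'])
    ctrl.hold(.2)
    ctrl.move_l([*p,150],vel=120); ctrl.hold(.2)
    s=sensors.read_state();print(s['grip_width'],s['eef_pos'],s['force'],s['t'])
    wgrab("w_lift"); im,d=optics.grab_frame("scene"); cv2.imwrite("pics/sc_lift.png",im[:,:,::-1]); np.savez("pics/sc_lift.npz",im=im,d=d)
E
python3 -c "
import cv2,numpy as np
cv2.imwrite('pics/w3.png',cv2.resize(np.hstack([cv2.imread('pics/w_lift.png'),cv2.imread('pics/sc_lift.png')]),None,fx=.78,fy=.78))"
```

```text
[-0.06013557  0.17353679  1.99502622 -0.10941074  0.55438456  1.79148574]
[-0.05691918  0.11441819  2.00529896 -0.10382231  0.6032407   1.7868961 ]
[-0.05122452  0.01826612  2.01571947 -0.09627546  0.68904127  1.78090983]
False [ 440.41121873 -256.15720968   36.06893725] [ 0.1396714  -0.20844521  0.08666911]
13.531761704253972 [ 440.63867071 -256.38205084   36.55220483] [ 0.1605751  -0.22103604  2.84049098] 16.6917
13.367286330292723 [ 439.7273797  -255.6142054   149.07408149] [-0.0791107  -0.29215281 -2.4833884 ] 18.1917
```

View pics/w3.png

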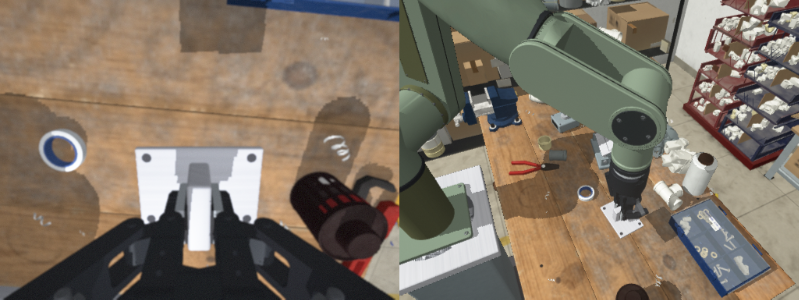

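The plate is held in the jaws and lifted: rib at about (200,215) in the left picture. I'll measure its pose in the tool frame.

```bash
cat > pt.py <<'E'
from h import *
def plate_in_tool(tag):
    z=np.load(f"pics/{tag}.npz");im,d=z['im'],z['d'];T=optics.camera_params("wrist")['T_tool_cam'];W=cloud(d,"wrist",T)
    hsv=cv2.cvtColor(im,cv2.COLOR_RGB2HSV)
    m=(hsv[...,1]<50)&(W[...,2]>15)&(W[...,2]<45)&(W[...,0]>12)&(W[...,0]<42)&(abs(W[...,1])<60)
    P=W[m]
    for _ in range(4):
        c=P.mean(0);n=np.linalg.svd(P-c,full_matrices=False)[2][2];n*=-np.sign(n[2]);r=(P-c)@n;P=P[abs(r)<max(1.5,2.5*np.std(r))]
    print(len(P),"c",c.round(1),"n(tool; ideal 0,0,-1)",n.round(4),"rms",np.std((P-c)@n).round(2),"min",P.min(0).round(1),"max",P.max(0).round(1))
    k=P[:,0]>P[:,0].max()-3
    # front edge slope
    ys=np.arange(-35,36,5);e=[P[abs(P[:,1]-y)<2.5][:,0].max() if (abs(P[:,1]-y)<2.5).any() else np.nan for y in ys]
    print("front edge x",np.round(e,1), "plane z at x=0,y=0:",(c[2]+(n[0]*c[0]+n[1]*c[1])/n[2]).round(2))
if __name__=="__main__":
    import sys; plate_in_tool(sys.argv[1])
E
python3 pt.py w_lift
```

```text
5075 c [22.8  0.3 30. ] n(tool; ideal 0,0,-1) [ 1.460e-02  3.000e-04 -9.999e-01] rms 0.59 min [ 12.  -44.6  28.4] max [32.4 45.2 31.7]
front edge x [32.1 32.  31.8 32.2 32.  32.  32.4 32.1 31.9 32.1 32.3 32.3 32.1 32.2
 32.1] plane z at x=0,y=0: 29.71
```

```bash
python3 - <<'E'
from h import *
n=F[:,2]
ctrl.move_l([440.2,-256,230],vel=200)
ctrl.move_ptp(fc+n*110,RT); 
ctrl.move_l(fc+n*50,vel=80); ctrl.hold(.3)
s=sensors.read_state();f0=s['force'];print(s['t'],f0,((s['eef_pos']-fc)@F).round(2))
wgrab("w_ap"); print((s['eef_rot']-RT).round(3).tolist())
for c in ("scene","top"):
    im,d=optics.grab_frame(c); cv2.imwrite(f"pics/{c}_ap.png",im[:,:,::-1]); np.savez(f"pics/{c}_ap.npz",im=im,d=d)
E
python3 pt.py w_ap
python3 -c "
import cv2,numpy as np
a=cv2.imread('pics/scene_ap.png')[120:270,200:400];b=cv2.imread('pics/top_ap.png')[90:240,150:350]
cv2.imwrite('pics/w4.png',np.hstack([cv2.resize(a,(400,300)),cv2.resize(cv2.imread('pics/w_ap.png'),(400,300))]))"
```

```text
21.25 [ 0.48082702 -0.02807548 -2.06192773] [ 0.37  0.1  50.41]
[[-0.0, 0.0, 0.001], [0.0, -0.0, -0.0], [0.001, -0.0, 0.0]]
5168 c [23.1  0.7 29.6] n(tool; ideal 0,0,-1) [ 1.100e-02 -4.000e-04 -9.999e-01] rms 0.59 min [ 12.  -44.   28.1] max [32.9 45.5 31.2]
front edge x [32.5 32.4 32.7 32.6 32.6 32.6 32.7 32.4 32.6 32.6 32.5 32.6 32.5 32.9
 32.8] plane z at x=0,y=0: 29.39
```

View pics/w4.png

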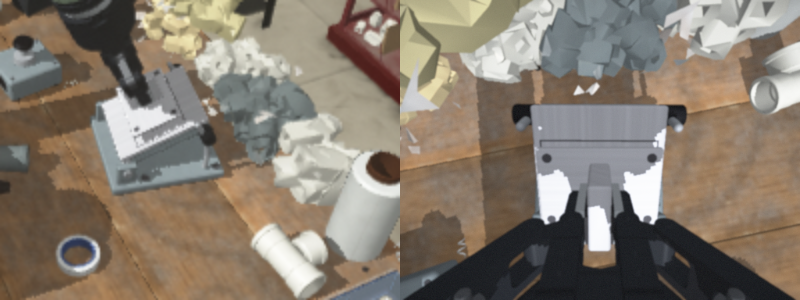

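The plate hovers parallel to the face, and the upper scribed line at (605,145) runs parallel to the plate's far edge. I'll press gently, in steps.

```bash
python3 - <<'E'
from h import *
n=F[:,2]
ctrl.move_l(fc+n*40,vel=40);ctrl.hold(.2)
f0=sensors.read_state()['force']; h=40
while h>30:
    h-=1
    r=ctrl.move_l(fc+n*h,vel=15,threshold=15); ctrl.hold(.15)
    s=sensors.read_state();f=(s['force']-f0)@F
    print(h,r,((s['eef_pos']-fc)@F).round(2),f.round(2),s['t'],s['grip_width'])
    if r or f[2]>6.5: break
wgrab("w_end")
for c in ("scene","top"):
    im,d=optics.grab_frame(c); cv2.imwrite(f"pics/{c}_end.png",im[:,:,::-1]); np.savez(f"pics/{c}_end.npz",im=im,d=d)
E
python3 pt.py w_end
python3 -c "
import cv2,numpy as np
a=cv2.imread('pics/scene_end.png')[120:270,200:400]
cv2.imwrite('pics/w5.png',np.hstack([cv2.resize(a,(400,300)),cv2.resize(cv2.imread('pics/w_end.png'),(400,300))]))"
```

```text
39 False [4.000e-02 2.000e-02 3.906e+01] [ 0.46  0.39 -0.62] 22.4 13.271245726192348
38 False [-3.0e-02 -1.0e-02  3.8e+01] [ 0.47  0.08 -0.31] 22.8 13.29678598320909
37 False [ 2.000e-02 -2.000e-02  3.699e+01] [ 0.24  1.   -0.03] 23.2 13.298499051889078
36 False [-2.000e-02 -1.000e-02  3.598e+01] [-0.27  0.26 -1.22] 23.6 13.370263791955004
35 False [ 0.12  0.04 35.14] [-0.84  0.65  3.24] 24.0 13.29454505448983
34 False [8.000e-02 3.000e-02 3.405e+01] [-1.69  0.27  3.6 ] 24.4 13.111688918693945
33 False [ 0.07  0.06 33.05] [-1.26  1.94  4.94] 24.8 13.174383411562502
32 False [ 0.09  0.04 32.07] [-1.12  1.97  6.12] 25.2 12.8980860741223
31 False [ 0.04  0.06 31.05] [-1.98  1.99  8.15] 25.6 13.18532323828186
8975 c [28.5  0.6 31.9] n(tool; ideal 0,0,-1) [ 0.2799 -0.0032 -0.96  ] rms 1.77 min [ 12.  -51.5  25.5] max [42.  52.4 37.7]
front edge x [42.  42.  41.9 41.9 42.  42.  41.9 41.7 42.  41.9 42.  41.9 42.  42.
 42. ] plane z at x=0,y=0: 23.63
```

View pics/w5.png

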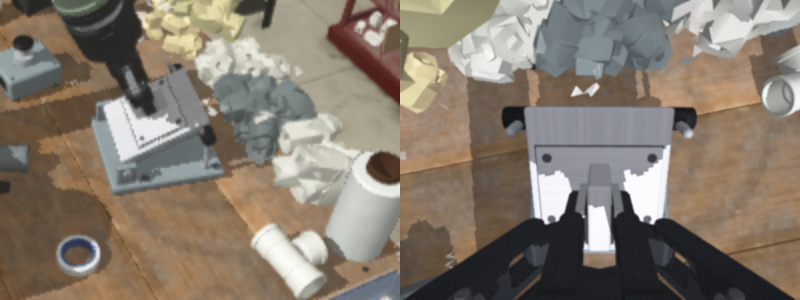

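Pressed about 4 mm with 8 N; the scribed line shows right along the plate's far edge. I'll check flushness (plate plane against face plane) and centring.

Run:
```python
from h import *
z=np.load("pics/w_end.npz");im,d=z['im'],z['d'];W=cloud(d,"wrist",optics.camera_params("wrist")['T_tool_cam'])
def fit(m):
    P=W[m]
    for _ in range(4):
        c=P.mean(0);n=np.linalg.svd(P-c,full_matrices=False)[2][2];n*=-np.sign(n[2]);r=(P-c)@n;P=P[abs(r)<1.5]
    return c,n,len(P)
hsv=cv2.cvtColor(im,cv2.COLOR_RGB2HSV);b=(hsv[...,1]<50)&(abs(W[...,1])<43)
A=fit(b&(W[...,0]>12)&(W[...,0]<29)&(W[...,2]>24)&(W[...,2]<34)&((abs(W[...,1])>12)|(W[...,0]>24))); B=fit(b&(W[...,0]>38)&(W[...,0]<80)&(W[...,2]>30)&(W[...,2]<42))
for q in (A,B): print(q[0].round(2),q[1].round(4),q[2])
print("angle",np.arccos(A[1]@B[1]),"offset plate top over face",((A[0]-B[0])@B[1]).round(2))
m=b|(abs(W[...,1])<70)&(hsv[...,1]<50); m&=abs((W-B[0])@B[1])<2
m=cv2.morphologyEx(m.astype(np.uint8),cv2.MORPH_OPEN,np.ones((3,3)))>0
P=W[m&(W[...,0]>38)]; print("face edges (tool)",P.min(0).round(1),P.max(0).round(1), np.percentile(P[:,1],[.5,99.5]))
s=sensors.read_state();print(s['t'],s['force']@F,((s['eef_pos']-fc)@F).round(2),s['qvel'].round(4).max())
```

```text
[ 2.124e+01 -1.000e-02  2.952e+01] [-0.0038 -0.0025 -1.    ] 3524
[49.1  -0.15 35.55] [ 0.0159 -0.0016 -0.9999] 6042
angle 0.01974578964901164 offset plate top over face 5.59
face edges (tool) [ 38.  -55.7  33.4] [59.8 57.7 37.8] [-50.60440089  51.81552126]
25.75 [-2.37351142  0.29002056  6.82796795] [ 0.09  0.05 31.06] 0.0025
```

Run:
```python
from h import *
z=np.load("pics/scene_end.npz");W=cloud(z['d'],"scene");m=(abs(W[...,0]-475)<18)&(abs(W[...,1]-231)<18)
print("plunger top z",np.nanpercentile(W[m][:,2],[90,97]))
ctrl.hold(.5); s=sensors.read_state();print(s['t'],s['force']@F,((s['eef_pos']-fc)@F).round(2))
ctrl.finish_job()
```

```text
plunger top z [75.42362207 76.35804018]
26.25 [-3.18300194  0.51743826  5.96565528] [ 0.06  0.05 31.01]
the job is handed in; nothing more can be done
```

I zeroed the gauge, picked up the plate by its rib and pressed it onto the sloping table. I then handed the job in at 26.25 s, with the plate still gripped and pressed. No verdict was reported.

**Gauge:** I pressed the plunger twice. The first press read only about 7 N, too close to call. On the second, the tool stalled while the force climbed to 16 N, so it reached the stop. Afterwards the head measured about 75 mm high, so it is back up.

**Last checks at the stand:**

| Check | Measured | Limit |
|---|---|---|
| Plate angle to the face | about 0.02 rad | 0.05 rad |
| Plate top above face | 5.6 mm | 6 mm nominal (plate thickness) |
| Off-centre, from the face's far and side edges | within about 1 mm | 12 mm each way |
| Table pressed in (estimated from tool travel after contact) | about 4 mm | over 1.5 mm |
| Pressing force, weight taken off | about 8 N, possibly 1 N less after settling | over 2 N, under 50 N |

- **Bystanders:** I did not re-measure them. The arm never pressed near them, and the tape roll and tee look undisturbed in the last pictures.
- **Bad reading:** My first flushness fit after pressing was off because it mixed plate and face points. Fitting the two separately gave the angle above.

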